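# Wedge the rocking setter tray firm

## Robot

A 6-joint arm with a two-finger parallel gripper is mounted at the origin on the work surface. World frame = base frame: x ahead of the robot, y to its left, z up, the work surface at z = 0. Lengths are in m, angles in rad, forces in N, time in s.
With the tool pointing down it reaches from about 0.25 to 0.8 m from the base axis. Payload 8.5 kg.
Tool frame: the origin (TCP) lies at the very end of the fingers, on their centre line; the grasp point (between the pads) lies arm.grip_depth behind it (arm.grip_depth is the distance from the TCP to the grasp point, in m); z points along the fingers, y is the direction in which the jaws open and shut (so a half turn about z gives the same grasp; the last joint's range is limited). The gripper opens to 85 mm and grips with 20 to 120 N. Pads are 22 mm wide; open, the fingers measure 114 mm over their backs; the gripper's body (76 mm by 85 mm) begins 54 mm behind the grasp point. The pads swing forward as they close: fully open they stand 13 mm farther back than shut.
Start: joints at [1.238, 0.238, -0.013, 1.319, 0, 1.571], TCP at [0.171, 0.496, 0.231] pointing down, gripper open.
Joint ranges: [-2.66, 2.66], [-1.03, 1.9], [-1.14, 1.46], [-1.82, 2.27], [-1.45, 1.34], [-3.14, 3.14]. Speed limits (rad/s): [2.22, 2.22, 2.79, 3.14, 3.14, 3.14].

## Interface

Orientations are given as a unit quaternion [w, x, y, z].
In Python, from rig import arm gives the robot as it stands. The module is installed in compiled form; this text tells all that it offers.
- The arm moves only by the shell command python3 -m pendant 'ROWS' [FORCE]. ROWS is a JSON object of lists of equal length, an entry for each row: "translation": the shift along the tool's x, y, z in m, a list of three; "yaw": the turn about the tool's z in rad; "fingers": the finger opening in m, from 0 to 0.0854. A call has 1 to 10 rows; each row shifts and turns the commanded pose from where the row before left it, along the tool's axes as they then stand; what a row does not reach is not made up. A row lasts 1/10 s, in which the tool goes at most 50 mm and 8.59 degrees, less where a joint would pass 70% of its speed; a pose out of reach is approached as far as the arm can. A call is refused whole if a number of a shift passes 0.05 or a number of a turn 0.15, either way. A call with a gripper value outside its range is refused whole. The fingers move at their own pace and stop on an object; FORCE is the grip in N (left out, the last holds). Time passes only in rows, so rows that do not move let the fingers close. It gives the time, the measured TCP pose, the force and the opening at its end, in the units of the state.
- arm.observe(): the state, without advancing time (a new reading comes with each control period).
- arm.grab_frame(name): name is "scene" or "top"; returns a dict with "color" (384x512x3 uint8, blue, green, red), "fx", "fy", "cx", "cy" (pixels), "k1" (the pictures are not rectified: a ray, as slopes to the right and down, at radius r is drawn at 1 + k1 r^2 times it, then the intrinsics apply), "R" (3x3) and "t" (3): a world point X has camera coordinates R X + t. Camera axes: x right, y down, z forward; pixel columns grow to the right and rows downward; lengths in m; the calibration is good to about 2 mm. A picture is of the moment at which its call begins. There is no depth.
- arm.finish_job(): hands the job in, once; it reports no verdict.
The state is a dict: "t": time; "joint_positions": joint angles; "joint_vel": joint speeds; "joint_torque": joint torques, N m; "ee_pos": TCP position; "tool_rot": TCP orientation; "ft_force": force on the tool from outside, world axes, zero at the start; "moment": the same for the moment, N m; "gripper_width": finger opening in m.
Only numpy, scipy, OpenCV 4.12 (cv2) and the standard library are available. Lean on these libraries where they do the work, as an engineer would, in place of code of your own. Each camera call takes 0.05 s, during which the arm holds its last target. There are 200 camera calls.

## Task

One foot of the fireclay setter tray is too short, so the tray rocks when its blue-marked corner is pressed. Without picking anything up, push the pink wedge, thin end first, under that short foot until it is snug and the tray no longer rocks, but do not jack the tray up or shove it away, and leave the other ware alone. Then press firmly down on the blue pad with the fingertips to prove that the corner is firm, and finish while still holding it pressed.

Things in the scene. Friction and masses are not known exactly. Their poses are not given: they have to be found in the camera images.
- tray: Open square cream fireclay tray, 220 x 220 mm, about 2 kg, loose on four rounded feet 28 mm across, 85 mm in x and y from its middle. Origin: below its middle at bench level, z up. The short foot is at x -85, y +85 mm (near left corner seen from the robot). Underside 26, rim 72, solid 50 mm square corner blocks 74 mm above the bench. It stands level on its three long feet.
- short_foot (a point): Point on the short foot's vertical centre line, at the tray's underside (26 mm above the bench when level). Axes as the tray's. The foot's rounded bottom hangs 5 to 13 mm above the bench, different every time and not reported.
- pad_top (a point): Centre of the top of the round blue pad (38 mm across) fixed on the corner block straight above the short foot; 78 mm above the bench when the tray is level. Until the foot is wedged, 1 to 3 N down on the pad rocks this corner down by the gap under the foot; released, it comes back level.
- wedge: Loose pink fireclay wedge flat on the bench, 130 mm long (x), 44 mm wide (y), 160 g. Origin: centre of its underside; x points to the thin end, which starts near the short foot, roughly aimed at it. The top slopes evenly from 22 mm high at the upright heel (x -65 mm) to 3 mm at the thin end.
- wedge_heel (a point): Centre of the wedge's flat heel face, 11 mm above the bench: the face to push. The wedge slides with under 2 N until it meets the foot, which stops it; more than about 7 N starts to jack up or shove the tray. It does not slip out when pressed from above.
- wedge_tip (a point): Middle of the wedge's thin end, at bench level. Axes as the wedge's.
- cup: White porcelain cup, 72 mm across, 55 mm high, standing loose in the tray; origin under its middle. Leave alone.
- teabowl: White tea bowl, 70 mm across, 45 mm high, standing loose in the tray; origin under its middle. Leave alone.
- beaker: White beaker, 68 mm across, 85 mm high, on the bench to the right of the wedge; origin under its middle. Leave alone.
- prop: Cream kiln prop, 34 x 34 x 70 mm, upright on the bench to the left of the wedge; origin under its middle. Leave alone.
- dish: White dish, 150 mm across, 22 mm high, on the bench at the right; origin under its middle. Leave alone.
- glazejar: Blue jar, 72 mm across, 100 mm high, on the bench at the left; origin under its middle. Leave alone.
- brush: Brush, 200 mm long, lying on the bench at the right; origin under its middle. Leave alone.
There are look-alikes about, which are no part of the job. There is more than one size of the wedge; the one meant has the size given above.

How it is judged:
On the way:
1. the thin end of the wedge has passed under the short foot (x of wedge_tip in the frame of tray between -0.08 and 0.02 m and y of wedge_tip in the frame of tray between 0.04 and 0.13 m), for 0.1 s.
At the end, for the whole second after the job is handed in: Fingers press the blue pad with over 3 N, off the wedge; wedge flat and bearing over 1 N under the tray; pad top 75.5 to 81 mm above the bench (no rocking, not jacked up); tray level within 0.02 rad and within 25 mm of its place; all still (contact force between the fingers and pad above 3 N and contact force between wedge and tray above 1 N and height (world z) of pad_top between 0.0755 and 0.081 m and angle between tray's own z axis and vertical below 0.02 rad and height (world z) of wedge below 0.004 m and angle between wedge's own z axis and vertical below 0.05 rad and distance of tray from where it was at the start of the episode below 0.025 m and linear speed of each of tray, wedge below 0.01 m/s and not (contact force between the fingers and wedge above 0.2 N)); the arm keeps its last pose, push and grip.
It fails at once if the wedge is lifted or carried (height (world z) of wedge above 0.012 m).
It fails at once if the tray is lifted or shoved more than 40 mm (height (world z) of tray above 0.015 m or distance of tray from where it was at the start of the episode above 0.04 m).
It fails at once if the cup or tea bowl in the tray is knocked or taken out (angle between any of cup, teabowl's own z axis and vertical above 0.5 rad or distance between any of cup, teabowl and tray above 0.12 m).
It fails at once if other ware is moved (distance of any of beaker, prop, dish, glazejar, brush from where it was at the start of the episode above 0.03 m).
It also fails if it takes over 51 s, if anything falls off the work surface, if the arm or the gripper's body presses on something with over 40 N, if the wrist force passes 120 N, or if a joint passes its speed limit or range.

## Working session

There is one attempt and no reset: what is moved stays moved. The work goes in short steps, Python scripts to look and compute and a shell command to move; the robot and the scene stay as the last step left them, time stands still between calls to the robot, and variables do not carry over. Pictures are saved under pics/ and viewed, about 8 in all and at most 12, crops included, and the job is handed in when it is done.

```bash
mkdir -p pics; python3 - <<'E'
from rig import arm
import cv2
for n in ("scene","top"):
    f=arm.grab_frame(n); cv2.imwrite(f"pics/{n}0.png",f["color"])
    print(n,f["fx"],f["fy"],f["cx"],f["cy"],f["k1"],f["R"],f["t"])
print(arm.observe(),arm.grip_depth)
E
```

```text
scene 409.65798366634226 409.65798366634226 253.15527588346998 196.97523366701543 0.035986203064050516 [[ 0.18877772  0.98196998  0.00989638]
 [ 0.6549534  -0.11838913 -0.74633776]
 [-0.73170965  0.14737361 -0.6654938 ]] [-0.1174275  -0.27450622  1.61373946]
top 356.5345402013043 356.5345402013043 256.7195587284675 189.15657639959198 -0.02827852909228221 [[ 0.01892071 -0.99981558  0.00328918]
 [-0.99851769 -0.01906387 -0.05098023]
 [ 0.05103354 -0.00231972 -0.99869425]] [-0.00290147  0.49581679  1.16146852]
{'t': 0.1, 'joint_positions': array([ 1.23799277e+00,  2.38720052e-01, -1.41713538e-02,  1.31921808e+00,
        4.63483647e-05,  1.57079719e+00]), 'joint_vel': array([ 0.00058501, -0.00045113,  0.00154252, -0.00051652, -0.00051021,
       -0.0006053 ]), 'joint_torque': array([ 2.91465458e-04, -5.39721036e+01,  3.46996379e+01,  1.34142040e-02,
       -4.85016903e-05, -1.72913519e-05]), 'ee_pos': array([0.17137581, 0.495836  , 0.23074176]), 'tool_rot': array([-1.31606537e-04,  1.65635315e-01,  9.86186854e-01, -6.43673376e-04]), 'ft_force': array([-0.47561007,  0.51586548, -0.06747713]), 'moment': array([ 0.0071157 , -0.00534579, -0.00942063]), 'gripper_width': 0.08530422702148517} 0.0187
```

View pics/scene0.png

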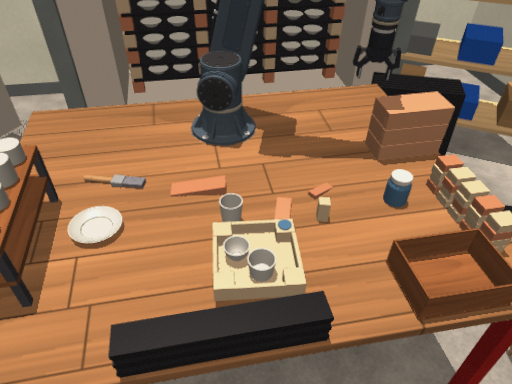

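View pics/top0.png

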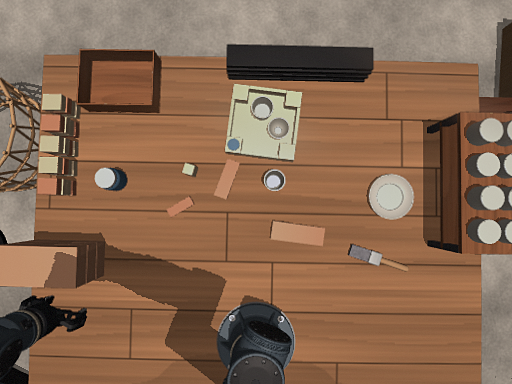

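The top view shows the tray around (263,122) with the blue pad at (233,145). The wedge by the short foot is at (227,179), a small look-alike at (180,207) and a large one at (298,232). The beaker is at (274,180) and the prop at (190,169).

```bash
cat > h.py <<'E'
from rig import arm
import cv2, numpy as np
def ray(f,uv,z):
    K=np.array([[f["fx"],0,f["cx"]],[0,f["fy"],f["cy"]],[0,0,1]]);R=np.array(f["R"]);t=np.array(f["t"])
    p=cv2.undistortPoints(np.array(uv,float).reshape(-1,1,2),K,np.array([f["k1"],0,0,0.]))[:,0]
    d=np.c_[p,np.ones(len(p))]@R; c=-R.T@t
    return c+d*((np.reshape(z,(-1,1))-c[2])/d[:,2:])
def big(m,box):
    u0,v0,u1,v1=box; k=np.zeros_like(m);k[v0:v1,u0:u1]=m[v0:v1,u0:u1]
    c,_=cv2.findContours(k,cv2.RETR_EXTERNAL,cv2.CHAIN_APPROX_NONE)
    return max(c,key=cv2.contourArea)
def cen(c):
    M=cv2.moments(c);return np.array([M["m10"],M["m01"]])/M["m00"]
E
python3 - <<'E'
from h import *
f=arm.grab_frame("top");im=f["color"]
hsv=cv2.cvtColor(im,cv2.COLOR_BGR2HSV)
for p in [(227,179),(229,172),(298,232),(233,145),(215,180),(245,180),(263,110)]: print(p,hsv[p[1],p[0]])
cv2.imwrite("pics/crop1.png",cv2.resize(im[75:215,165:305],None,fx=4,fy=4,interpolation=cv2.INTER_CUBIC))
for n in ("top","scene"):
    f=arm.grab_frame(n);cv2.imwrite(f"pics/{n}1.png",f["color"])
g=cv2.imread("pics/scene1.png")
cv2.imwrite("pics/crop2.png",cv2.resize(g[170:310,200:340],None,fx=4,fy=4,interpolation=cv2.INTER_CUBIC))
E
```

```text
(227, 179) [ 11 114 194]
(229, 172) [ 11 117 194]
(298, 232) [ 12 111 193]
(233, 145) [104  78 143]
(215, 180) [ 12 135 157]
(245, 180) [ 13 134 154]
(263, 110) [ 37  12 198]
```

View pics/crop1.png

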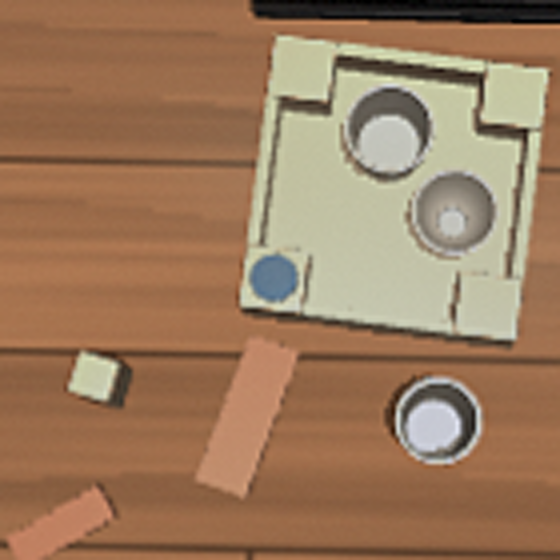

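View pics/crop2.png

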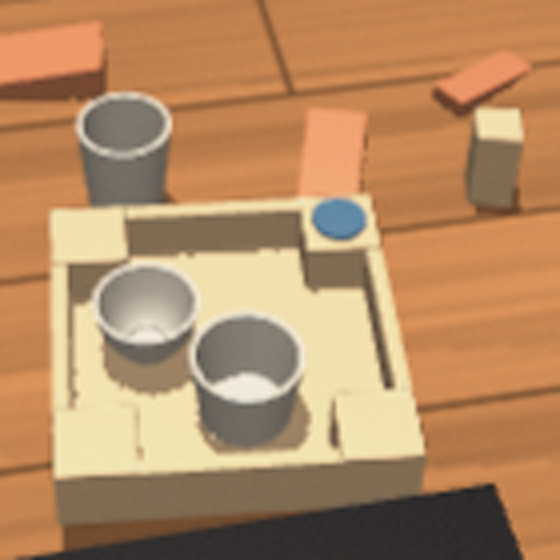

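Crop 1 gives clear corners. The wedge's thin end runs (255,338)–(298,350) and its heel (197,482)–(245,497). The pad is at (274,278), and the tray corners are (273,35), (549,68), (515,342) and (241,308). Crop 2 confirms the layout.

```bash
python3 - <<'E'
from h import *
f=arm.grab_frame("top")
q=lambda l:(np.array(l,float)+.5)/4-.5+[165,75]
w=ray(f,q([(255,338),(298,350),(197,482),(245,497)]),[.003,.003,.022,.022]);print(w.round(4))
hsv=cv2.cvtColor(f["color"],cv2.COLOR_BGR2HSV)
c=big(cv2.inRange(hsv,(95,50,60),(125,255,255)),(222,130,245,158));p=ray(f,[cen(c)],.078)[0];print("pad",cen(c),p.round(4))
T=ray(f,q([(273,35),(549,68),(515,342),(241,308)]),.073);print("tray",T.mean(0),T)
e=T[0]-T[3];e2=T[1]-T[2];print("tray yaw",np.arctan2((e+e2)[1],(e+e2)[0]), np.linalg.norm(e))
tip=w[:2].mean(0);heel=w[2:].mean(0);d=(tip-heel)[:2];print("tip",tip,"heel",heel,"len",np.hypot(*d),"width",np.linalg.norm(w[0]-w[1]),"yaw",np.arctan2(d[1],d[0]))
d2=(p-heel)[:2];print("heel->pad dist,dir",np.hypot(*d2),np.arctan2(d2[1],d2[0]))
h=big(cv2.inRange(hsv,(8,90,170),(14,128,255)),(210,155,243,202));print(cv2.minAreaRect(h))
print("prop",ray(f,q([(97,372)]),.07),"beaker",ray(f,q([(437,421)]),.085))
g=arm.grab_frame("scene");hs=cv2.cvtColor(g["color"],cv2.COLOR_BGR2HSV)
c=big(cv2.inRange(hs,(95,80,60),(125,255,255)),(270,215,300,235));print("pad scene",ray(g,[cen(c)],.078))
print("wedge heel scene",ray(g,np.array([(309,110),(367,115)])/4+[200,170],.022))
E
```

```text
[[0.5947 0.1029 0.003 ]
 [0.5854 0.0668 0.003 ]
 [0.4731 0.146  0.022 ]
 [0.4616 0.1065 0.022 ]]
pad [233. 144.] [0.6326 0.0836 0.078 ]
tray [ 0.7071533  -0.00996084  0.073     ] [[ 0.82795878  0.08883375  0.073     ]
 [ 0.80569836 -0.13092546  0.073     ]
 [ 0.5861363  -0.10666334  0.073     ]
 [ 0.60881975  0.10891167  0.073     ]]
tray yaw -0.10072913763498442 0.2200568961272187
tip [0.59005108 0.08487724 0.003     ] heel [0.46738817 0.1262737  0.022     ] len 0.1294598631563595 width 0.03726182495342091 yaw -0.32547923003702184
heel->pad dist,dir 0.17060275123590676 -0.2527904008227678
((226.41085815429688, 178.27194213867188), (13.236451148986816, 39.43860626220703), 21.161256790161133)
prop [[0.55653839 0.22115927 0.07      ]] beaker [[ 0.52185593 -0.04584952  0.085     ]]
pad scene [[0.6357859  0.08241782 0.078     ]]
wedge heel scene [[0.46586143 0.1060932  0.022     ]
 [0.47952544 0.14900094 0.022     ]]
```

```bash
python3 -m pendant '{"translation":[[0,0,0],[-0.02,-0.017,0],[-0.035,-0.03,0.01],[-0.035,-0.03,0.015],[-0.035,-0.03,0.015],[-0.035,-0.03,0.015],[-0.035,-0.03,0.015],[-0.035,-0.03,0.015],[-0.035,-0.03,0.015],[-0.035,-0.03,0.01]],"yaw":[-0.083,0,0,0,0,0,0,0,0,0],"fingers":[0.01,0.01,0.01,0.01,0.01,0.01,0.01,0.01,0.01,0.01]}' 30
```

```text
t: 1.35
ee_pos: [0.3992, 0.1711, 0.1206]
tool_rot: [-0.0, 0.125, 0.992, -0.0]
ft_force: [0.6, 0.9, 0.3]
gripper_width: 0.0097
```

```bash
python3 -m pendant '{"translation":[[-0.017,-0.013,0],[-0.017,-0.0125,0],[0,0,0.03],[0,0,0.03],[0,0,0.03],[0,0,0.02],[0,0,0],[0,0,0],[0,0,0]],"yaw":[0,0,0,0,0,0,0,0,0],"fingers":[0.01,0.01,0.01,0.01,0.01,0.01,0.01,0.01,0.01]}'
python3 - <<'E'
from h import *
s=arm.observe();print(s["ee_pos"],s["ft_force"])
f=arm.grab_frame("scene");cv2.imwrite("pics/c3.png",cv2.resize(f["color"][120:270,200:360],None,fx=5,fy=4,interpolation=cv2.INTER_CUBIC))
E
```

```text
t: 2.25
ee_pos: [0.4262, 0.1402, 0.0124]
tool_rot: [0.001, 0.125, 0.992, 0.0]
ft_force: [-0.6, -0.2, 0.1]
gripper_width: 0.0103
[0.4261586  0.14015427 0.01242134] [-0.59931548 -0.15238104  0.07896751]
```

View pics/c3.png

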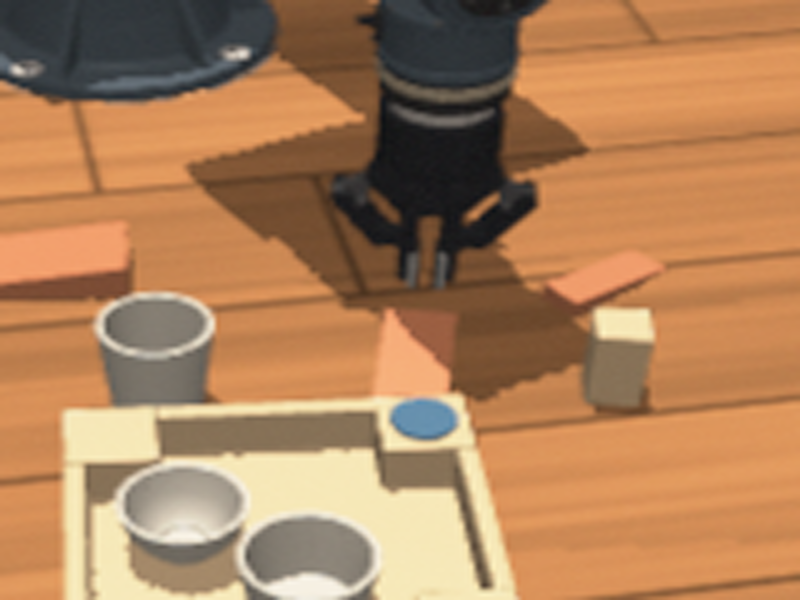

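Fingers sit just behind the heel and nearly centred. I'll lower slightly, then start the push.

```bash
python3 -m pendant '{"translation":[[0,-0.004,0.006],[-0.01,0,0],[-0.01,0,0],[-0.006,0,0],[-0.005,0,0],[-0.005,0,0],[-0.005,0,0],[-0.005,0,0],[-0.005,0,0],[-0.005,0,0]],"yaw":[0,0,0,0,0,0,0,0,0,0],"fingers":[0.01,0.01,0.01,0.01,0.01,0.01,0.01,0.01,0.01,0.01]}'
python3 -m pendant '{"translation":[[-0.005,0,0],[-0.005,0,0],[-0.005,0,0],[-0.005,0,0],[0,0,0],[0,0,0]],"yaw":[0,0,0,0,0,0],"fingers":[0.01,0.01,0.01,0.01,0.01,0.01]}'
python3 - <<'E'
from h import *
s=arm.observe();print(s["ee_pos"],s["ft_force"])
f=arm.grab_frame("top");cv2.imwrite("pics/c4.png",cv2.resize(f["color"][120:220,180:300],None,fx=6,fy=6,interpolation=cv2.INTER_CUBIC))
E
```

```text
t: 3.3
ee_pos: [0.4789, 0.122, 0.0052]
tool_rot: [-0.0, 0.125, 0.992, -0.0]
ft_force: [-0.1, -0.1, -0.6]
gripper_width: 0.0097
t: 3.9
ee_pos: [0.4981, 0.1171, 0.0053]
tool_rot: [0.0, 0.125, 0.992, -0.0]
ft_force: [0.1, 0.4, -0.0]
gripper_width: 0.0097
[0.49811952 0.11711121 0.00530322] [ 0.07458163  0.42240845 -0.01192727]
```

View pics/c4.png

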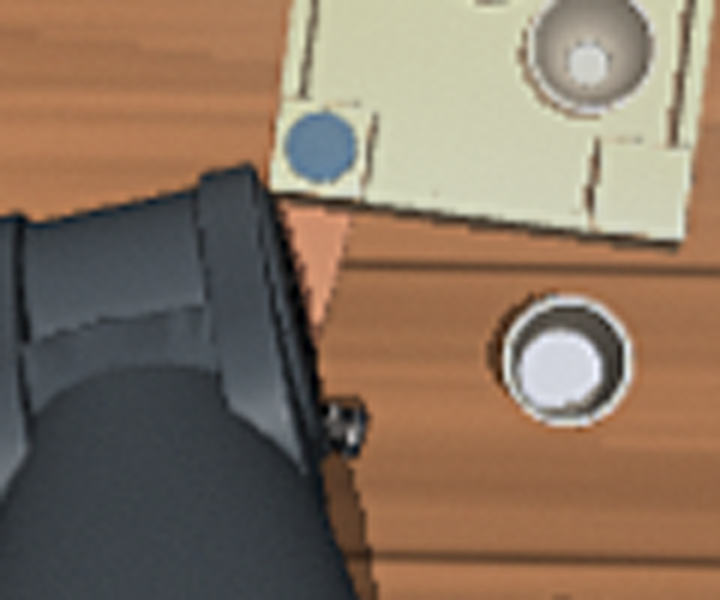

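The wedge is in line: its edge passes under the tray below the pad (320,147). Next comes creeping in while watching the force.

```bash
for i in 1; do
python3 -m pendant '{"translation":[[-0.004,0,0],[-0.004,0,0],[0,0,0]],"yaw":[0,0,0],"fingers":[0.01,0.01,0.01]}'
python3 -m pendant '{"translation":[[-0.003,0,0],[-0.003,0,0],[0,0,0]],"yaw":[0,0,0],"fingers":[0.01,0.01,0.01]}'
done
```

```text
t: 4.25
ee_pos: [0.5064, 0.1151, 0.0054]
tool_rot: [0.0, 0.125, 0.992, 0.0]
ft_force: [-0.1, -0.1, -0.0]
gripper_width: 0.0102
t: 4.55
ee_pos: [0.512, 0.1136, 0.0053]
tool_rot: [0.0, 0.125, 0.992, -0.0]
ft_force: [0.3, 0.2, 0.4]
gripper_width: 0.0099
```

```bash
python3 -m pendant '{"translation":[[-0.003,0,0],[-0.003,0,0]],"yaw":[0,0],"fingers":[0.01,0.01]}'
python3 -m pendant '{"translation":[[-0.002,0,0],[-0.002,0,0]],"yaw":[0,0],"fingers":[0.01,0.01]}'
```

```text
t: 4.75
ee_pos: [0.5174, 0.1122, 0.0053]
tool_rot: [-0.0, 0.125, 0.992, -0.0]
ft_force: [-0.3, 0.5, -0.0]
gripper_width: 0.0101
t: 4.95
ee_pos: [0.5214, 0.1112, 0.0053]
tool_rot: [-0.0, 0.125, 0.992, -0.0]
ft_force: [-1.7, 1.1, 0.5]
gripper_width: 0.0099
```

```bash
python3 -m pendant '{"translation":[[-0.002,0,0],[-0.002,0,0]],"yaw":[0,0],"fingers":[0.01,0.01]}'
python3 -m pendant '{"translation":[[-0.002,0,0],[0,0,0]],"yaw":[0,0],"fingers":[0.01,0.01]}'
```

```text
t: 5.15
ee_pos: [0.5252, 0.1102, 0.0053]
tool_rot: [-0.0, 0.125, 0.992, -0.0]
ft_force: [-0.7, 0.1, 1.0]
gripper_width: 0.0103
t: 5.35
ee_pos: [0.5275, 0.1097, 0.0053]
tool_rot: [0.0, 0.125, 0.992, -0.0]
ft_force: [0.1, 0.3, 0.7]
gripper_width: 0.0101
```

```bash
python3 -m pendant '{"translation":[[-0.002,0,0],[-0.002,0,0]],"yaw":[0,0],"fingers":[0.01,0.01]}'
python3 -m pendant '{"translation":[[-0.002,0,0],[0,0,0]],"yaw":[0,0],"fingers":[0.01,0.01]}'
```

```text
t: 5.55
ee_pos: [0.5309, 0.1088, 0.0053]
tool_rot: [-0.0, 0.125, 0.992, -0.0]
ft_force: [-1.6, 0.8, -0.2]
gripper_width: 0.0097
t: 5.75
ee_pos: [0.5333, 0.1082, 0.0053]
tool_rot: [0.0, 0.125, 0.992, -0.0]
ft_force: [-0.1, -0.5, -0.7]
gripper_width: 0.0097
```

```bash
python3 -m pendant '{"translation":[[-0.002,0,0],[-0.002,0,0]],"yaw":[0,0],"fingers":[0.01,0.01]}'
python3 - <<'E'
from h import *
f=arm.grab_frame("scene");cv2.imwrite("pics/c5.png",cv2.resize(f["color"][150:300,200:360],None,fx=5,fy=4,interpolation=cv2.INTER_CUBIC))
hs=cv2.cvtColor(f["color"],cv2.COLOR_BGR2HSV)
c=big(cv2.inRange(hs,(95,80,60),(125,255,255)),(270,215,300,235));print("pad scene",cen(c),ray(f,[cen(c)],.078))
E
```

```text
t: 5.95
ee_pos: [0.5367, 0.1073, 0.0053]
tool_rot: [-0.0, 0.125, 0.992, -0.0]
ft_force: [-1.0, 0.1, -0.4]
gripper_width: 0.01
pad scene [284.31264368 224.30114943] [[0.6357859  0.08241782 0.078     ]]
```

View pics/c5.png

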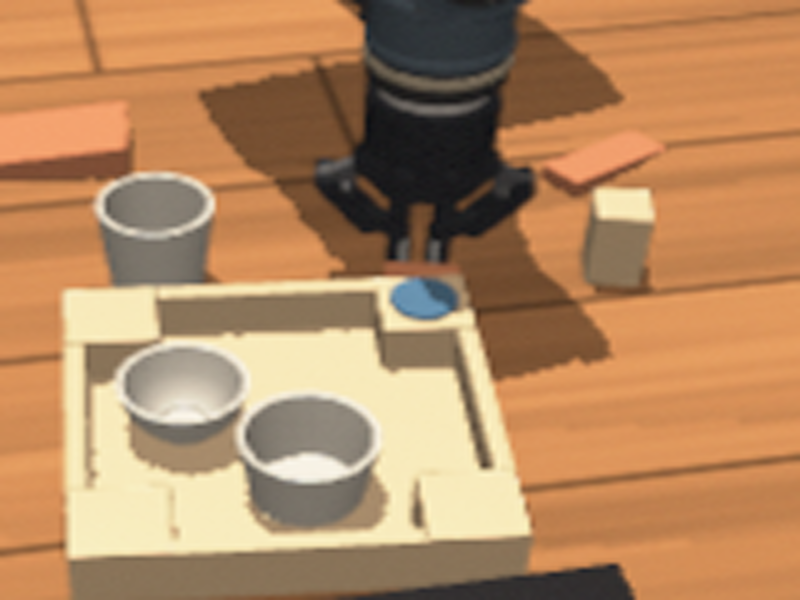

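Tray and pad are unmoved (pad at 284,224) and the wedge is going in straight. I'll keep creeping.

```bash
python3 -m pendant '{"translation":[[-0.002,0,0],[-0.002,0,0]],"yaw":[0,0],"fingers":[0.01,0.01]}'
python3 -m pendant '{"translation":[[-0.0015,0,0],[0,0,0]],"yaw":[0,0],"fingers":[0.01,0.01]}'
```

```text
t: 6.2
ee_pos: [0.5407, 0.1063, 0.0053]
tool_rot: [-0.0, 0.125, 0.992, -0.0]
ft_force: [-2.1, 1.0, 0.6]
gripper_width: 0.0099
t: 6.4
ee_pos: [0.5419, 0.1059, 0.0053]
tool_rot: [-0.0, 0.125, 0.992, -0.0]
ft_force: [-2.7, 0.6, 2.1]
gripper_width: 0.0103
```

```bash
python3 -m pendant '{"translation":[[-0.0015,0,0],[-0.0015,0,0]],"yaw":[0,0],"fingers":[0.01,0.01]}'
python3 -m pendant '{"translation":[[-0.0015,0,0],[0,0,0]],"yaw":[0,0],"fingers":[0.01,0.01]}'
```

```text
t: 6.6
ee_pos: [0.5435, 0.1054, 0.0052]
tool_rot: [-0.001, 0.124, 0.992, 0.0]
ft_force: [-9.3, 3.5, 5.9]
gripper_width: 0.0099
t: 6.8
ee_pos: [0.5445, 0.105, 0.0051]
tool_rot: [-0.002, 0.124, 0.992, 0.0]
ft_force: [-8.7, 2.0, 6.1]
gripper_width: 0.01
```

Contact is at about 9 N: snug, slightly over the 7 N guide. I'll back off, raise the tool and check the tray.

```bash
python3 -m pendant '{"translation":[[0.005,0,0],[0.02,0,0],[0.025,0,0],[0,0,-0.03],[0,0,-0.04],[0,0,-0.04],[0,0,-0.02],[0,0,0]],"yaw":[0,0,0,0,0,0,0,0],"fingers":[0.01,0.01,0.01,0.01,0,0,0,0]}'
python3 - <<'E'
from h import *
f=arm.grab_frame("scene")
hs=cv2.cvtColor(f["color"],cv2.COLOR_BGR2HSV)
c=big(cv2.inRange(hs,(95,80,60),(125,255,255)),(270,215,300,235));print("pad scene",cen(c),ray(f,[cen(c)],.078))
cv2.imwrite("pics/c6.png",cv2.resize(f["color"][150:300,200:360],None,fx=5,fy=4,interpolation=cv2.INTER_CUBIC))
f=arm.grab_frame("top")
hs=cv2.cvtColor(f["color"],cv2.COLOR_BGR2HSV)
c=big(cv2.inRange(hs,(95,50,60),(125,255,255)),(222,130,245,158));print("pad top",cen(c),ray(f,[cen(c)],.078))
E
```

```text
t: 7.6
ee_pos: [0.5003, 0.1176, 0.1386]
tool_rot: [0.003, 0.125, 0.992, 0.001]
ft_force: [0.5, 0.2, -0.5]
gripper_width: 0.0002
pad scene [284.28117914 224.24943311] [[0.6355806  0.08238189 0.078     ]]
pad top [233.05316973 143.92842536] [[0.63279805 0.08344352 0.078     ]]
```

View pics/c6.png

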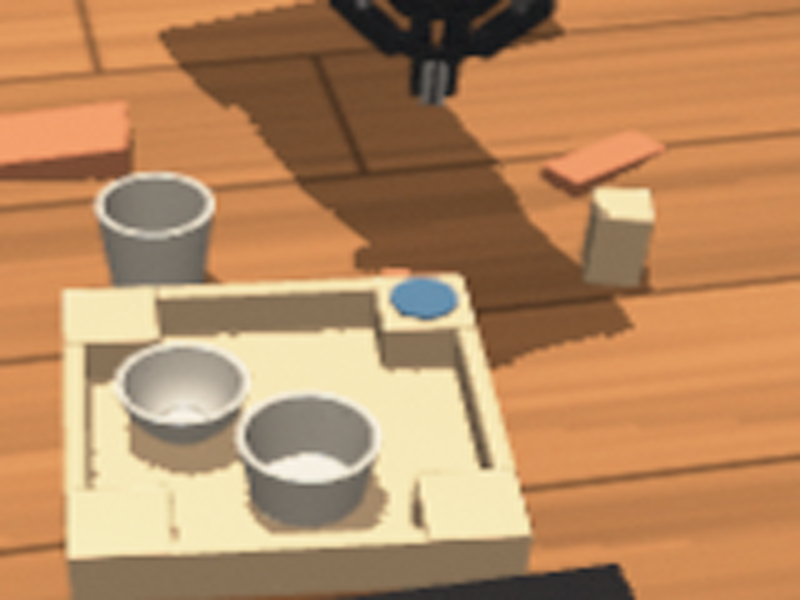

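The tray is unmoved (pad still at 284,224) and little of the wedge shows behind it. Next I'll go over the pad.

```bash
python3 -m pendant '{"translation":[[-0.02,0,0],[-0.04,0,0],[-0.04,0,0],[-0.03,0,0],[-0.008,0,0.01],[0,0,0.02],[0,0,0.015],[0,0,0],[0,0,0]],"yaw":[0,0,0,0,0,0,0,0,0],"fingers":[0,0,0,0,0,0,0,0,0]}'
```

```text
t: 8.6
ee_pos: [0.6307, 0.0831, 0.0893]
tool_rot: [-0.001, 0.125, 0.992, -0.0]
ft_force: [0.8, -0.6, 0.6]
gripper_width: 0.0
```

```bash
python3 -m pendant '{"translation":[[-0.003,0,0.004],[0,0,0.004],[0,0,0.002],[0,0,0]],"yaw":[0,0,0,0],"fingers":[0,0,0,0]}'
python3 -m pendant '{"translation":[[0,0,0.001],[0,0,0.001],[0,0,0]],"yaw":[0,0,0],"fingers":[0,0,0]}'
```

```text
t: 9.0
ee_pos: [0.6344, 0.0823, 0.0801]
tool_rot: [-0.0, 0.125, 0.992, -0.0]
ft_force: [-0.3, 0.3, -0.1]
gripper_width: 0.0003
t: 9.3
ee_pos: [0.6345, 0.0823, 0.0783]
tool_rot: [-0.0, 0.125, 0.992, -0.0]
ft_force: [-0.3, 1.1, 0.5]
gripper_width: 0.0001
```

```bash
python3 -m pendant '{"translation":[[0,0,0.001],[0,0,0],[0,0,0]],"yaw":[0,0,0],"fingers":[0,0,0]}'
python3 -m pendant '{"translation":[[0,0,0.0005],[0,0,0],[0,0,0]],"yaw":[0,0,0],"fingers":[0,0,0]}'
```

```text
t: 9.6
ee_pos: [0.6347, 0.0824, 0.0777]
tool_rot: [0.0, 0.125, 0.992, 0.0]
ft_force: [-0.8, -0.2, 4.5]
gripper_width: -0.0
t: 9.9
ee_pos: [0.6347, 0.0824, 0.0776]
tool_rot: [0.0, 0.125, 0.992, 0.0]
ft_force: [-2.3, 0.4, 8.9]
gripper_width: 0.0001
```

The corner is firm: the force rises while z stays at about 77.6 mm. One small extra press, then a steadiness check.

```bash
python3 -m pendant '{"translation":[[0,0,0.0005],[0,0,0],[0,0,0],[0,0,0],[0,0,0],[0,0,0],[0,0,0],[0,0,0],[0,0,0],[0,0,0]],"yaw":[0,0,0,0,0,0,0,0,0,0],"fingers":[0,0,0,0,0,0,0,0,0,0]}'
python3 - <<'E'
from h import *
f=arm.grab_frame("scene");cv2.imwrite("pics/c7.png",cv2.resize(f["color"][150:300,200:360],None,fx=5,fy=4,interpolation=cv2.INTER_CUBIC))
s=arm.observe();print(s["ee_pos"],s["ft_force"])
E
```

```text
t: 10.9
ee_pos: [0.6347, 0.0824, 0.0775]
tool_rot: [0.001, 0.125, 0.992, 0.0]
ft_force: [-4.8, -0.3, 11.9]
gripper_width: 0.0001
[0.6347059  0.08240007 0.07756664] [-3.5429671  -1.25758423 11.35514772]
```

View pics/c7.png

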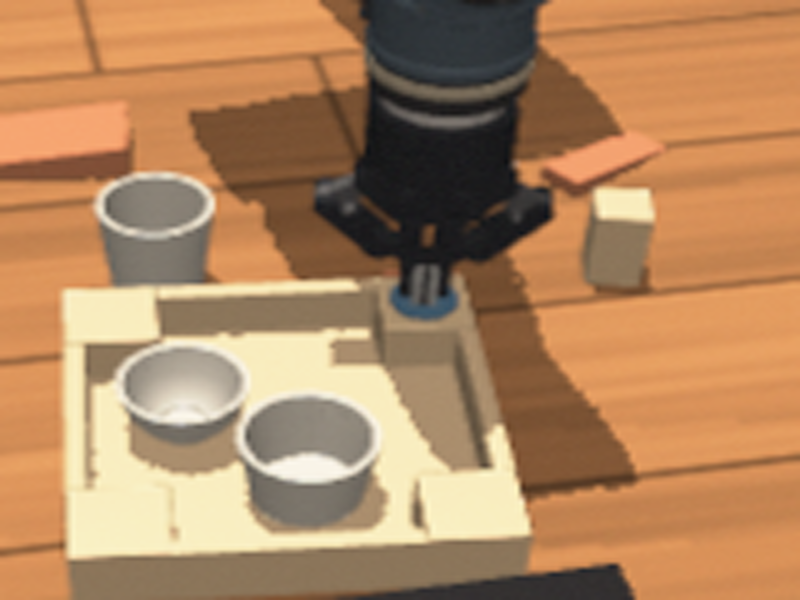

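The fingertips are on the pad at (425,300 in the crop) with a steady force of about 11–12 N at z 77.5 mm. Nothing else has moved, so I'm handing in.

```bash
python3 -c "
from rig import arm
print(arm.finish_job()); s=arm.observe(); print(s['t'],s['ee_pos'],s['ft_force'])"
```

```text
the job is handed in; nothing more can be done
None
the job is handed in; nothing more can be done
```

I pushed the 130 mm pink wedge, thin end first, under the short foot until it was snug. Then I pressed the blue pad with closed fingertips and handed the job in at about 11 s with the pad still pressed. `finish_job()` gives no verdict.

- **Firmness:** at the last reading the pad was pressed with about 11–12 N and the fingertip was at z = 77.5 mm, inside the 75.5–81 mm band. The force rose from 4.5 to 12 N while the fingertip sank only about 0.2 mm, so the corner no longer rocks.
- **Tray and other ware:** the pad's image position after wedging matched the one before to within about 0.2 mm, so the tray was neither shoved nor visibly jacked up. In the last picture the cup, tea bowl, beaker and prop look where they started. The dish, jar and brush were outside that picture, and the arm did not work near them.
- **Push force:** the last push reached about 9–10 N, over the 7 N at which the tray may start to jack or shift. I saw no effect from it.
- **Not checked directly:** the wedge's final position and the force it bears were not measured. I judged them from the heel position, the push force and the firm corner. The press also carries about 4 N of sideways force on the fingers; the tray was still.

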